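Feed the sample tray past the sprung gate

ROBOT

A 6-joint arm with a two-finger parallel gripper is mounted at the origin on a cart in front of the work surface, level with it; the furniture and walls round the work are solid. World frame = base frame: x ahead of the robot, y to its left, z up, the work surface at z = 0. Lengths are in m, angles in rad, forces in N, time in s.
With the tool pointing down it reaches from about 0.325 to 0.775 m from the base axis. Payload 9.3 kg.
Tool frame: the origin (TCP) lies at the centre of the arm's flange, where the gripper is bolted on; the fingertips stand 173 mm ahead of it and the grasp point (between the pads) lies 155 mm ahead of it; z points along the fingers, y is the line along which they close (so a half turn about z gives the same grasp; the last joint's range is limited). The gripper opens to 85 mm and grips with 20 to 120 N. Pads are 22 mm wide; open, the fingers measure 114 mm over their backs; the gripper's body (76 mm by 85 mm) begins 54 mm behind the grasp point. The pads swing forward as they close: fully open they stand 13 mm farther back than shut.
Start: joints at [1.055, 0.259, 0.021, 1.334, 0, 1.418], TCP at [0.195, 0.514, 0.405] pointing down, gripper open.
Joint ranges: [-3.04, 3.04], [-0.91, 1.82], [-1.04, 1.36], [-1.92, 1.95], [-1.52, 1.45], [-3.14, 3.14]. Speed limits (rad/s): [2.22, 2.22, 2.79, 3.14, 3.14, 3.14].

INTERFACE

Orientations are given as a 3x3 rotation matrix whose columns are the frame's x, y, z axes.
In Python, from plant import env gives the robot as it stands. The module is installed in compiled form; this text tells all that it offers.
- The arm moves only by the tool carry_out, never from a script. Its argument "steps" is a list of rows, each a list of 3 entries, a list of its own where there are three numbers: the opening, from -1 (shut) to 1 (fully open), then the shift along the tool's x, y, z in mm, then the turn, a rotation vector about the tool's x, y, z in degrees. In form: [[grip, [x, y, z], [rx, ry, rz]], ...]. A call has 1 to 20 rows; each row is the pose to reach, as a shift and turn from the pose commanded when the call began, along the tool's axes at that moment; what a row does not reach only later rows make up. A row lasts 1/10 s, in which the tool goes at most 50 mm and 8.59 degrees, less where a joint would pass 70% of its speed; a pose out of reach is approached as far as the arm can. A call with a gripper value outside its range is refused whole. The fingers move at their own pace and stop on an object; "grip_force" is the grip in N (left out, the last holds). Time passes only in rows, so rows that repeat a pose let the fingers close. It gives the time, the measured TCP pose, the force, the opening and the grip force at its end, in the units of the state.
- env.get_obs(): the state, without advancing time (a new reading comes with each control period).
- env.camera(name): name is "side" or "top" or "wrist"; returns (picture, depth): 400x640x3 uint8, blue, green, red; 400x640 float32, m along the optical axis (not along the pixel's ray), 0 where there is no reading.
- env.camera_info(name): a dict with "fx", "fy", "cx", "cy" (pixels), "position" and "orientation" of the camera in the world; the wrist camera has in their place "tool_from_camera" (4x4, takes a point from camera to tool coordinates, whose origin is the TCP and whose axes are the flange's). Camera axes: x right, y down, z forward; pixel columns grow to the right and rows downward; lengths in m; the calibration is good to about 2 mm. The wrist camera is an equidistant fisheye: a pixel r from the principal point sees the ray r / f radians off the axis. A picture is of the moment at which its call begins: read the wrist's pose just before it. camera_info takes no time and is no camera call.
- env.job_done(): hands the job in; it is judged then, once.
The state is a dict: "t": time; "joints": joint angles; "qd": joint speeds; "joint_torque": joint torques, N m; "tcp_pos": TCP position; "ee_rot": TCP orientation; "wrist_force": force on the tool from outside, world axes, zero at the start; "wrist_torque": the same for the moment, N m; "opening": finger opening in m; "finger_force": force on a finger pad.
Only numpy, scipy, OpenCV 4.12 (cv2) and the standard library are available. Lean on these libraries where they do the work, as an engineer would, in place of code of your own. Each camera call takes 0.05 s, during which the arm holds its last target. There are 200 camera calls.

TASK

Hold the sprung gate of the loading chute down with one fingertip on its long lever bar and, keeping it down, push the clear sample tray along the chute over the gate with the other fingertip until it is fully home against the end stop; then let go so that the gate springs up behind the tray. The gate has to stay down for as long as any part of the tray is over it. Only push: do not lift or tip the tray, and leave the vials, dish and box beside the chute where they are.

Things in the scene. Friction and masses are not known exactly. Their poses are not given: they have to be found in the camera images.
- chute: Fixed loading chute: straight open-topped channel on two feet, black floor, aluminium walls. Origin: on the worktop under the channel's middle line; x along it in the pushing direction, y across towards the lever bar, z up. Floor top at z = 52 mm, 64 mm wide inside (y = -32 to 32), walls 5 mm thick, 16 mm above the floor, from x = -165 (open end) to 124 mm. Hinge blocks reach y = -58 mm.
- end_stop (a point): Middle of the end stop's inner face, at the channel floor: x = 116, y = 0, z = 52 mm in the chute frame. The stop closes the channel's far end and stands 20 mm above the floor.
- gate_slot (a point): Middle of the slot in the channel floor through which the gate blade rises: x = 10, y = 16, z = 52 mm in the chute frame. The blade is 6 mm thick along the chute (x = 7 to 13 mm) and spans y = 2 to 30 mm.
- gate (a joint): Angle of the gate lever, rad. 0: gate up, blade 10 to 14 mm above the floor, blocking the tray. It grows as the lever bar is pressed down; from 0.24 the blade is wholly below the floor; hard stop at 0.30. The hinge lies along the chute at y = -45, z = 42 mm (chute frame), 103 mm across from the bar. A spring always pushes the gate up: the bar takes about 2 N at first, 5 N at the stop.
- bar_mid (a point): Middle of the top of the gate's lever bar: flat steel, 220 mm long (x = -155 to 65 mm in the chute frame), 32 mm wide, outside the +y wall; it moves with the gate. Gate up: y = 48, z = 90 mm there, sloping 0.3 rad down towards the channel. Fully pressed: y = 58, z = 60 mm, level; at 0.24 rad 6 mm higher. One height along its whole length, so a fingertip can slide along it.
- tray: Clear open sample tray with a dark chip in it, 90 mm long (its x, along the chute), 60 mm wide, 22 mm high, walls 2 mm, 0.1 kg, lying on the chute floor short of the gate and free to slide. Origin: centre of its underside; its x axis points along the pushing direction. Against the end stop its origin is at x = 71 mm in the chute frame; its rear end has left the gate at x = 58 mm.
- petri: Bystander, to be left alone: low round open dish, 62 mm across, 14 mm high, beside the chute, away from the lever bar. Origin: centre of its underside.
- vial_tall: Bystander, to be left alone: upright screw-cap vial, 23 mm across, 52 mm high, beside the chute, away from the lever bar. Origin: centre of its underside.
- gel_box: Bystander, to be left alone: small clear-lidded box 56x52x24 mm, beside the chute, away from the lever bar. Origin: centre of its underside.
- vial_near: Bystander, to be left alone: upright brown screw-cap vial, 21 mm across, 48 mm high, on the lever bar's side of the chute. Origin: centre of its underside.

How it is judged:
On the way, in this order (a step that is already met when the one before it is completed fails the run):
1. the fingers hold the gate down while the tray is still short of it (value of joint gate above 0.22 rad and x of tray in the frame of chute below -0.034 m), for 0.1 s.
2. the tray has passed over the gate with the gate still held down (x of tray in the frame of chute above 0.05 m and value of joint gate above 0.2 rad), for 0.02 s.
At the end, for the whole second after the job is handed in: The tray lies flat and still in the chute within 6 mm of the end stop, and the gate has sprung up behind it (joint under 0.03 rad) (x of tray in the frame of chute between 0.065 and 0.075 m and y of tray in the frame of chute between -0.006 and 0.006 m and z of tray in the frame of chute between 0.049 and 0.055 m and angle between tray's own z axis and vertical below 0.05 rad and value of joint gate below 0.03 rad and linear speed of tray below 0.01 m/s); the robot touches nothing.
It fails at once if the gate rises while part of the tray is over it (x of tray in the frame of chute between -0.034 and 0.056 m and value of joint gate below 0.2 rad).
It fails at once if the tray is lifted more than 10 mm off the chute floor or tipped (z of tray in the frame of chute above 0.062 m or angle between tray's own z axis and vertical above 0.3 rad).
It fails at once if a bystander (vial, dish or box) is pushed aside by more than 20 mm (distance of any of petri, vial_tall, gel_box, vial_near from where it was at the start of the episode above 0.02 m).
It also fails if it takes over 38 s, if anything falls off the work surface, if the arm or the gripper's body presses on something with over 40 N, if the wrist force passes 120 N, or if a joint passes its speed limit or range.

## Working session

There is one attempt and no reset: what is moved stays moved. The work goes in short steps, Python scripts to look and compute and a tool call to move; the robot and the scene stay as the last step left them, time stands still between calls to the robot, and variables do not carry over. Pictures are saved under pics/ and viewed, at most 10 in all, crops included, and the job is handed in when it is done.

Besides the shell and the picture viewer there is one more tool, called after "Request:" as name(argument=value, ...) on one line, values as JSON. carry_out: Moves the arm, as the interface text tells. Its arguments: {"type":"object","properties":{"steps":{"type":"array"},"grip_force":{"type":"number"}},"required":["steps"]}

```bash
mkdir -p pics; python3 - <<'E'
from plant import env
import cv2, numpy as np
o=env.get_obs(); print(o['t'],o['tcp_pos'],o['ee_rot'],o['opening'])
for n in ['top','side']:
    i=env.camera_info(n); print(n,i)
    p,d=env.camera(n); cv2.imwrite(f'pics/{n}0.png',p); np.save(f'pics/{n}0.npy',d)
E
```

```text
0.0 [0.19515988 0.51413909 0.40407074] [[-9.34901556e-01  3.54906544e-01 -6.51947472e-04]
 [ 3.54907096e-01  9.34900798e-01 -1.20433965e-03]
 [ 1.82078189e-04 -1.35731980e-03 -9.99999062e-01]] 0.08512810796841942
top {'fx': 450.1800678140004, 'fy': 450.1800678140004, 'cx': 319.90356666361527, 'cy': 186.05417941100697, 'position': array([ 0.46604705, -0.27536323,  0.94588617]), 'orientation': array([[ 0.02853406, -0.99694622,  0.07269139],
       [-0.99936869, -0.02691224,  0.02319389],
       [-0.02116677, -0.07330731, -0.99708475]])}
side {'fx': 501.7584705549853, 'fy': 501.7584705549853, 'cx': 313.5866668478427, 'cy': 205.54164876383408, 'position': array([ 0.21605236, -0.87345188,  0.54071884]), 'orientation': array([[ 0.87850091, -0.26462199,  0.39775791],
       [-0.47772514, -0.47987418,  0.73586647],
       [-0.0038527 , -0.83647832, -0.54798648]])}
```

View pics/top0.png

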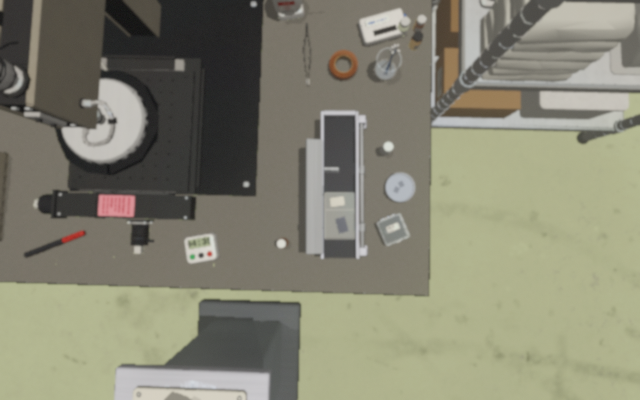

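View pics/side0.png

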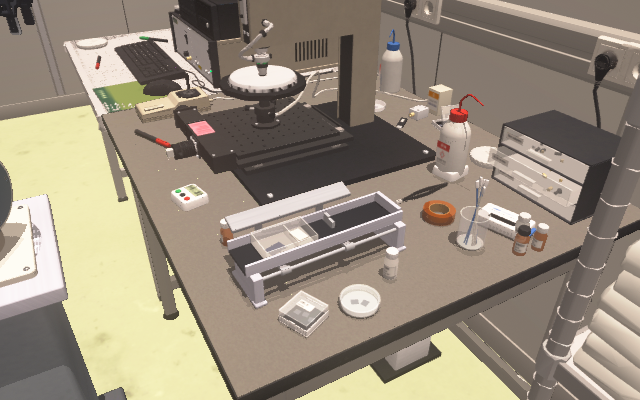

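The top view shows the chute running up the image (world +x): the floor spans columns 322-358 and rows 112-257, the lever bar is at columns 306-321, and the tray is at rows 191-238. The side view agrees. The bar is on the world +y side, and the brown vial is beyond the bar.

```bash
cat > h.py <<'E'
from plant import env
import cv2, numpy as np
def ray(n,uv):
    i=env.camera_info(n); uv=np.atleast_2d(uv).astype(float)
    d=np.c_[(uv[:,0]-i['cx'])/i['fx'],(uv[:,1]-i['cy'])/i['fy'],np.ones(len(uv))]
    return i['position'],d@i['orientation'].T
def onplane(n,uv,z):
    p,d=ray(n,uv); return p+d*((z-p[2])/d[:,2])[:,None]
def cloud(n,D):
    v,u=np.mgrid[:400,:640]; p,d=ray(n,np.c_[u.ravel(),v.ravel()]); return (p+d*D.reshape(-1,1)).reshape(400,640,3)
E
python3 - <<'E'
from h import *
p=cv2.imread('pics/top0.png'); D=np.load('pics/top0.npy'); C=cloud('top',D)
g=cv2.cvtColor(p,cv2.COLOR_BGR2GRAY)
# heights on chute
for r in (130,160,180,215,248):
    print(r,[(c,int(g[r,c]),int(1000*C[r,c,2])) for c in range(302,370,3)])
# max height along carry path
Z=C[...,2]; 
for x0,x1,y0,y1 in [(.2,.5,-.5,-.2),(.2,.5,-.2,.2),(.2,.5,.2,.6)]:
    m=(C[...,0]>x0)&(C[...,0]<x1)&(C[...,1]>y0)&(C[...,1]<y1)&(D>0); print(x0,y0,Z[m].max() if m.any() else None)
c=p[100:270,280:440]; cv2.imwrite('pics/crop.png',cv2.resize(c,None,fx=3.5,fy=3.5,interpolation=cv2.INTER_CUBIC))
E
```

```text
130 [(302, 118, 0), (305, 118, 0), (308, 118, 0), (311, 118, 0), (314, 101, 0), (317, 77, 1), (320, 134, 68), (323, 165, 52), (326, 71, 51), (329, 71, 53), (332, 71, 52), (335, 72, 52), (338, 72, 52), (341, 72, 54), (344, 73, 49), (347, 73, 52), (350, 74, 53), (353, 73, 50), (356, 177, 69), (359, 141, 2), (362, 152, 40), (365, 115, 0), (368, 118, 0)]
160 [(302, 77, -1), (305, 102, -1), (308, 173, 94), (311, 176, 92), (314, 176, 89), (317, 175, 88), (320, 172, 86), (323, 150, 49), (326, 75, 53), (329, 74, 52), (332, 75, 53), (335, 76, 53), (338, 77, 50), (341, 75, 52), (344, 76, 50), (347, 77, 48), (350, 75, 52), (353, 67, 51), (356, 171, 70), (359, 140, -1), (362, 160, 44), (365, 115, 1), (368, 121, 0)]
180 [(302, 78, 0), (305, 104, 89), (308, 172, 94), (311, 176, 93), (314, 174, 89), (317, 173, 89), (320, 171, 86), (323, 151, 52), (326, 77, 52), (329, 78, 50), (332, 77, 51), (335, 78, 52), (338, 77, 51), (341, 77, 54), (344, 78, 51), (347, 79, 52), (350, 77, 52), (353, 69, 51), (356, 174, 68), (359, 140, 0), (362, 167, 44), (365, 120, 1), (368, 121, 1)]
215 [(302, 79, 0), (305, 107, 91), (308, 172, 90), (311, 174, 89), (314, 171, 88), (317, 170, 88), (320, 170, 86), (323, 154, 55), (326, 160, 54), (329, 158, 55), (332, 158, 54), (335, 158, 56), (338, 158, 54), (341, 157, 54), (344, 154, 945), (347, 160, 52), (350, 159, 54), (353, 149, 61), (356, 175, 66), (359, 139, 4), (362, 159, 44), (365, 120, 2), (368, 120, -1)]
248 [(302, 80, -1), (305, 108, 89), (308, 171, 93), (311, 174, 91), (314, 171, 89), (317, 170, 89), (320, 170, 84), (323, 136, 54), (326, 77, 54), (329, 79, 52), (332, 78, 55), (335, 77, 55), (338, 79, 50), (341, 78, 52), (344, 79, 51), (347, 80, 49), (350, 79, 49), (353, 77, 53), (356, 172, 68), (359, 186, 52), (362, 193, 51), (365, 193, 51), (368, 130, 1)]
0.2 -0.5 0.09777936753257077
0.2 -0.2 0.08476859298743422
0.2 0.2 0.0851299750846467
```

View pics/crop.png

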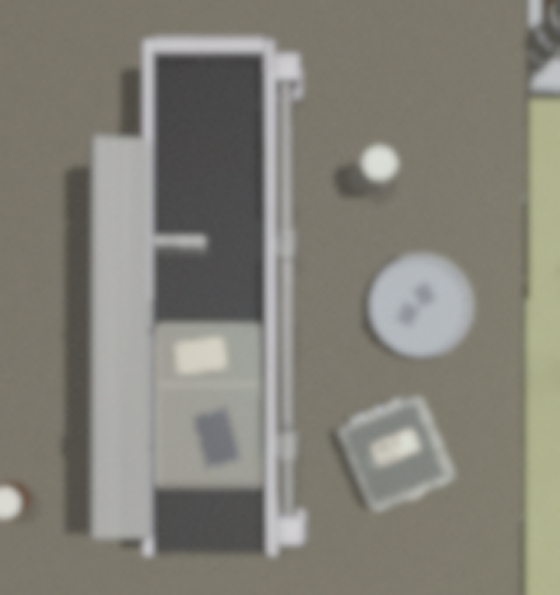

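```bash
python3 - <<'E'
from h import *
p=cv2.imread('pics/top0.png'); g=cv2.GaussianBlur(cv2.cvtColor(p,cv2.COLOR_BGR2GRAY),(3,3),0).astype(float)
def sub(line,lo,hi,rising=True):
    d=np.diff(line[lo:hi])*(1 if rising else -1); k=int(d.argmax())
    w=np.clip(d[max(0,k-2):k+3],0,None); return lo+.5+ (np.arange(max(0,k-2),max(0,k-2)+len(w))*w).sum()/w.sum()
R=[r for r in range(118,186,2)]
ri=np.array([[sub(g[r],350,359),r] for r in R]); P=onplane('top',ri,.068)
Rb=range(145,250,2); lb=np.array([[sub(g[r],302,311),r] for r in Rb]); B=onplane('top',lb,.0945)
ax=np.polyfit(P[:,0],P[:,1],1); bx=np.polyfit(B[:,0],B[:,1],1); print('inner wall -32:',ax,'bar outer(+62):',bx)
yaw=np.arctan((ax[0]+bx[0])/2); print('yaw',yaw,np.degrees(yaw))
c=np.array([335.,340,345,350])
def rows(lo,hi,cols,ris): return np.array([[k,sub(g[:,int(k)],lo,hi,ris)] for k in cols])
st=rows(108,120,range(330,352,3),False); S=onplane('top',st,.072)
tr=rows(232,246,range(328,352,3),False); T=onplane('top',tr,.074)
tf=rows(186,199,range(328,352,3),True); F=onplane('top',tf,.074)
be=rows(248,260,range(308,318,2),False); E_=onplane('top',be,.090)
bf=rows(132,144,range(308,318,2),True); F2=onplane('top',bf,.090)
wn=rows(252,264,[356,357],False); W=onplane('top',wn,.068)
for n,X,px in [('stop inner116',S,st),('tray rear',T,tr),('tray front',F,tf),('bar near -155',E_,be),('bar far 65',F2,bf),('wall near -165',W,wn)]: print(n,X.mean(0).round(4),px[:,1].round(1))
e=np.array([np.cos(yaw),np.sin(yaw)])
u=np.array([-e[1],e[0]])
print('y of wall, bar along u',(P[:,:2]@u).mean(),(P[:,:2]@u).std(),(B[:,:2]@u).mean())
for n,X in [('stop',S),('trear',T),('tfront',F),('bn',E_),('bf',F2),('wn',W)]: print(n,(X[:,:2]@e).mean())
E
```

```text
inner wall -32: [ 0.02732227 -0.33820282] bar outer(+62): [ 0.02855977 -0.24360561]
yaw 0.027933752981126835 1.6004861517795492
stop inner116 [ 0.6713 -0.2915  0.072 ] [114.9 114.9 114.8 114.9 114.8 114.8 114.8 114.9]
tray rear [ 0.4285 -0.2938  0.074 ] [239.1 238.7 239.1 239.1 238.8 238.7 239.1 239.1]
tray front [ 0.5201 -0.2914  0.074 ] [191.4 191.4 191.4 191.4 191.5 191.5 191.4 191.5]
bar near -155 [ 0.4008 -0.2442  0.09  ] [253.5 253.4 253.4 253.2 253.2]
bar far 65 [ 0.6198 -0.2376  0.09  ] [138.3 138.4 138.5 138.5 138.5]
wall near -165 [ 0.3922 -0.3295  0.068 ] [258.3 258.3]
y of wall, bar along u -0.3384426186535711 9.387460658517556e-05 -0.24319705418890536
stop 0.6628866911782865
trear 0.4201332977970659
tfront 0.5117483382255522
bn 0.39382035261295006
bf 0.6128872384652481
wn 0.3828281721695707
```

Chute origin is at along-axis 0.548 and across -0.3065, with yaw 1.6°. The tray is at chute x ≈ -82 mm. The four known features along the chute agree within 2 mm. I'll carry the tool over to behind the tray, high up.

Request:
carry_out(steps=[[0.14, [-285, -174, 0], [0, 0, 0]], [0.14, [-285, -174, 0], [0, 0, 0]], [0.14, [-285, -174, 0], [0, 0, 0]], [0.14, [-285, -174, 0], [0, 0, 0]], [0.14, [-285, -174, 0], [0, 0, 0]], [0.14, [-285, -174, 0], [0, 0, 0]], [0.14, [-285, -174, 0], [0, 0, 0]], [0.14, [-476, -656, 84], [0, 0, -22.4]], [0.14, [-476, -656, 84], [0, 0, -22.4]], [0.14, [-476, -656, 84], [0, 0, -22.4]], [0.14, [-476, -656, 84], [0, 0, -22.4]], [0.14, [-476, -656, 84], [0, 0, -22.4]], [0.14, [-476, -656, 84], [0, 0, -22.4]], [0.14, [-476, -656, 84], [0, 0, -22.4]], [0.14, [-476, -656, 84], [0, 0, -22.4]], [0.14, [-476, -656, 84], [0, 0, -22.4]], [0.14, [-476, -656, 84], [0, 0, -22.4]], [0.14, [-476, -656, 84], [0, 0, -22.4]], [0.14, [-476, -656, 84], [0, 0, -22.4]], [0.14, [-476, -656, 84], [0, 0, -22.4]]])

```text
t: 2.1
tcp_pos: [0.407, -0.2689, 0.3199]
ee_rot: [[-1.0, -0.026, -0.001], [-0.026, 1.0, 0.001], [0.001, 0.001, -1.0]]
wrist_force: [-0.0, 0.3, -0.7]
opening: 0.0487
finger_force: 0.0
```

```bash
python3 - <<'E'
from h import *
for n in ['side','wrist']:
    p,d=env.camera(n); cv2.imwrite(f'pics/{n}1.png',p); np.save(f'pics/{n}1.npy',d)
i=env.camera_info('wrist'); print(i)
a=cv2.imread('pics/side1.png'); b=cv2.imread('pics/wrist1.png')
cv2.imwrite('pics/both1.png',np.vstack([cv2.resize(a[60:320,120:560],None,fx=1.1,fy=1.1),cv2.resize(b,(484,302))]))
E
```

```text
{'fx': 309.70691628693146, 'fy': 309.70691628693146, 'cx': 322.1004668151436, 'cy': 201.21709787315405, 'tool_from_camera': array([[-5.91913957e-04, -9.56523906e-01, -2.91653333e-01,
         7.56105001e-02],
       [ 9.99999781e-01, -4.79908270e-04, -4.55575436e-04,
        -1.35750275e-04],
       [ 2.95801949e-04, -2.91653539e-01,  9.56523981e-01,
         2.97399488e-02],
       [ 0.00000000e+00,  0.00000000e+00,  0.00000000e+00,
         1.00000000e+00]])}
```

View pics/both1.png

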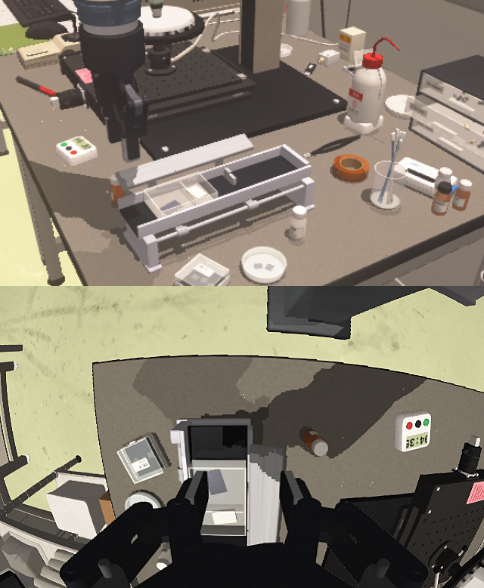

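The side view shows the gripper above the chute's open end. The wrist view shows the two fingertips at about (200,480) and (290,480) in the composite. I'll measure the tips from wrist depth.

```bash
cat >> h.py <<'E'
def wcloud(D):
    i=env.camera_info('wrist'); v,u=np.mgrid[:400,:640]
    x=(u-i['cx'])/i['fx']; y=(v-i['cy'])/i['fy']; r=np.hypot(x,y); s=np.where(r>0,np.tan(r)/np.maximum(r,1e-9),1)
    P=np.stack([x*s*D,y*s*D,D,np.ones_like(D)],-1); return (P@i['tool_from_camera'].T)[...,:3]
E
python3 - <<'E'
from h import *
D=np.load('pics/wrist1.npy'); T=wcloud(D)
m=(D>0)&(T[...,2]>.13)&(T[...,2]<.185)&(abs(T[...,1])<.06)&(abs(T[...,0])<.04)
for s in (-1,1):
    q=T[m&(np.sign(T[...,1])==s)]*1000
    for z in range(130,185,5):
        k=q[(q[:,2]>=z)&(q[:,2]<z+5)]
        if len(k)>3: print(s,z,len(k),'x',k[:,0].min().round(1),k[:,0].max().round(1),'y',k[:,1].min().round(1),k[:,1].max().round(1))
E
```

```text
-1 130 361 x -9.8 13.2 y -36.1 -24.1
-1 135 224 x -9.7 13.3 y -38.2 -24.1
-1 140 258 x -10.0 13.1 y -38.3 -24.2
-1 145 233 x -9.0 12.9 y -38.3 -24.1
-1 150 215 x -10.1 13.0 y -38.1 -24.1
-1 155 172 x -9.2 12.7 y -38.3 -24.1
-1 160 164 x -9.6 12.7 y -36.6 -24.2
-1 165 56 x -8.9 12.1 y -27.1 -24.2
1 130 360 x -10.3 13.2 y 23.7 33.9
1 135 227 x -10.1 12.9 y 23.6 37.6
1 140 254 x -9.8 12.9 y 23.7 37.5
1 145 231 x -10.2 13.1 y 23.7 37.7
1 150 218 x -9.8 12.7 y 23.7 37.5
1 155 183 x -10.0 12.9 y 23.7 38.0
1 160 163 x -9.9 12.8 y 23.7 36.8
1 165 57 x -8.9 12.2 y 23.7 30.1
```

Tips are 168 mm ahead, finger centres at ±31 mm and fingers 22 mm wide, as planned. Pressing the bar down now.

Request:
carry_out(steps=[[0.14, [0, 0, 30], [0, 0, 0]], [0.14, [0, 0, 50], [0, 0, 0]], [0.14, [0, 0, 60], [0, 0, 0]], [0.14, [0, 0, 68], [0, 0, 0]], [0.14, [0, 0, 75], [0, 0, 0]], [0.14, [0, 0, 80], [0, 0, 0]], [0.14, [0, 0, 85], [0, 0, 0]], [0.14, [0, 0, 88], [0, 0, 0]], [0.14, [0, 0, 89], [0, 0, 0]], [0.14, [0, 0, 89], [0, 0, 0]], [0.14, [0, 0, 89], [0, 0, 0]]])

```text
t: 3.3
tcp_pos: [0.4074, -0.268, 0.2318]
ee_rot: [[-1.0, -0.028, 0.0], [-0.028, 1.0, 0.0], [-0.0, 0.0, -1.0]]
wrist_force: [1.3, 3.8, 4.5]
opening: 0.0488
finger_force: 2.4
```

```bash
python3 - <<'E'
from h import *
p,D=env.camera('top'); C=cloud('top',D)
e=np.array([.99961,.02793]);u=np.array([-.02793,.99961])
X=C[...,:2]@e-.548; Y=C[...,:2]@u+.3065
m=(X>-.08)&(X<.06)&(D>0)&(Y>.04)&(Y<.08)&(C[...,2]>.03)
A=np.c_[Y[m],np.ones(m.sum())]; z=C[...,2][m]; k=np.linalg.lstsq(A,z,rcond=None)[0]; print('bar slope',k[0],'z at y58',k@[.058,1],'->gate from height',.30-(k@[.058,1]-.060)/.103)
b=(X>.006)&(X<.014)&(Y>.004)&(Y<.028)&(D>0); print('blade z',np.median(C[...,2][b])*1000)
s,_=env.camera('side'); cv2.imwrite('pics/side2.png',cv2.resize(s[120:320,180:460],None,fx=2.5,fy=2.5,interpolation=cv2.INTER_CUBIC))
E
```

```text
bar slope 0.020695027530199698 z at y58 0.06167735159259017 ->gate from height 0.2837150330816488
blade z 46.111987165549984
```

View pics/side2.png

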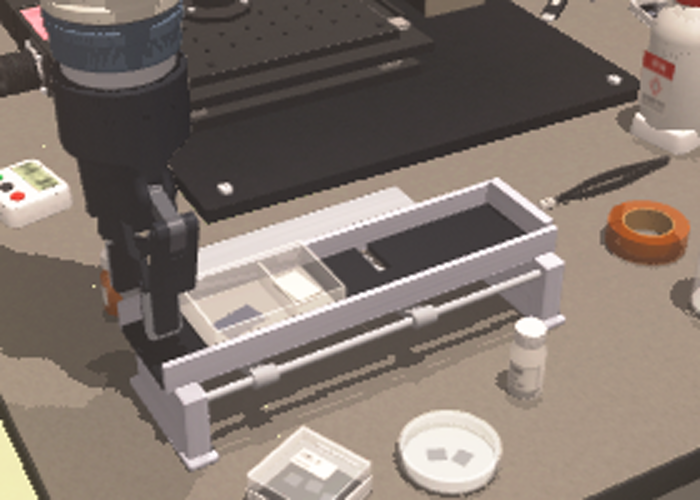

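The gate is down at ≈0.28 rad and the pusher finger is in the channel behind the tray. Next I push.

Request:
carry_out(steps=[[0.14, [-2, 0, 1], [0, 0, 0]], [0.14, [-5, 0, 1], [0, 0, 0]], [0.14, [-8, 0, 1], [0, 0, 0]], [0.14, [-11, 0, 1], [0, 0, 0]], [0.14, [-15, 0, 1], [0, 0, 0]], [0.14, [-20, 0, 1], [0, 0, 0]], [0.14, [-25, 0, 1], [0, 0, 0]], [0.14, [-30, 0, 1], [0, 0, 0]], [0.14, [-35, 0, 1], [0, 0, 0]], [0.14, [-40, 0, 1], [0, 0, 0]], [0.14, [-45, 0, 1], [0, 0, 0]], [0.14, [-50, 0, 1], [0, 0, 0]], [0.14, [-50, 0, 1], [0, 0, 0]]])

```text
t: 4.7
tcp_pos: [0.4581, -0.2667, 0.2307]
ee_rot: [[-1.0, -0.029, 0.001], [-0.029, 1.0, -0.0], [-0.001, -0.0, -1.0]]
wrist_force: [-0.2, -0.4, 3.9]
opening: 0.0492
finger_force: 2.1
```

```bash
cat > chk.py <<'E'
from h import *
p,D=env.camera('top'); C=cloud('top',D)
e=np.array([.99961,.02793]);u=np.array([-.02793,.99961])
X=C[...,:2]@e-.548; Y=C[...,:2]@u+.3065; Z=C[...,2]
for lo,hi in [(-.15,-.08),(-.08,0),(0,.06)]:
    m=(X>lo)&(X<hi)&(D>0)&(Y>.045)&(Y<.072)&(Z>.03)&(Z<.1)
    if m.sum()>30:
        A=np.c_[Y[m],np.ones(m.sum())]; k=np.linalg.lstsq(A,Z[m],rcond=None)[0]; print('bar',lo,k[0].round(3),'gate',.30-(k@[.058,1]-.060)/.103)
o=env.get_obs(); print('finger front x',o['tcp_pos'][:2]@e-.548+.010,'tcp y',o['tcp_pos'][:2]@u+.3065,o['wrist_force'])
cv2.imwrite(f'pics/top_{o["t"]:.2f}.png',cv2.resize(p[100:270,280:440],None,fx=3.5,fy=3.5,interpolation=cv2.INTER_CUBIC)); print(o['t'])
E
python3 chk.py; ls -t pics|head -1
```

```text
bar 0 0.007 gate 0.29454055670061485
finger front x -0.0876406513275841 tcp y 0.027105735840319223 [0.49300345 1.42776893 3.88440534]
4.75
top_4.75.png
```

View pics/top_4.75.png

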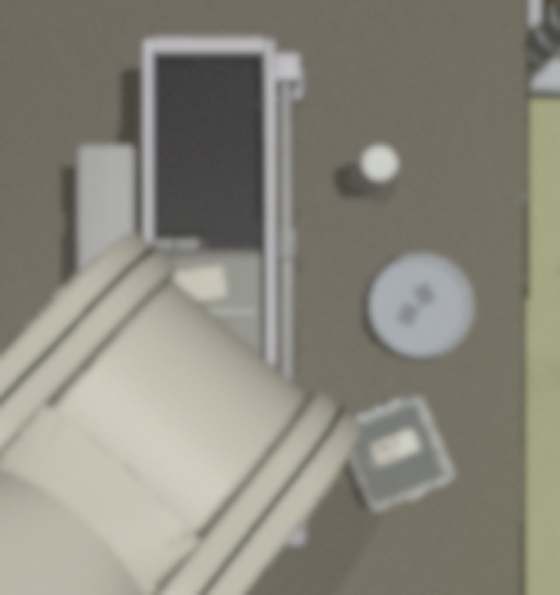

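The tray is straight, with its front at the blade, and the gate is fully down. I'll continue to just short of home.

Request:
carry_out(steps=[[0.14, [-4, 0, 0], [0, 0, 0]], [0.14, [-10, 0, 0], [0, 0, 0]], [0.14, [-16, 0, 0], [0, 0, 0]], [0.14, [-22, 0, 0], [0, 0, 0]], [0.14, [-28, 0, 0], [0, 0, 0]], [0.14, [-34, 0, 0], [0, 0, 0]], [0.14, [-40, 0, 0], [0, 0, 0]], [0.14, [-46, 0, 0], [0, 0, 0]], [0.14, [-52, 0, 0], [0, 0, 0]], [0.14, [-58, 0, 0], [0, 0, 0]], [0.14, [-64, 0, 0], [0, 0, 0]], [0.14, [-70, 0, 0], [0, 0, 0]], [0.14, [-76, 0, 0], [0, 0, 0]], [0.14, [-82, 0, 0], [0, 0, 0]], [0.14, [-88, 0, 0], [0, 0, 0]], [0.14, [-94, 0, 0], [0, 0, 0]], [0.14, [-100, 0, 0], [0, 0, 0]], [0.14, [-105, 0, 0], [0, 0, 0]], [0.14, [-109, 0, 0], [0, 0, 0]], [0.14, [-109, 0, 0], [0, 0, 0]]])

```text
t: 6.75
tcp_pos: [0.567, -0.2635, 0.2306]
ee_rot: [[-1.0, -0.028, 0.0], [-0.028, 1.0, -0.0], [-0.0, -0.0, -1.0]]
wrist_force: [-1.6, 0.0, 3.4]
opening: 0.0488
finger_force: 2.2
```

Request:
carry_out(steps=[[0.14, [-1, 0, 0], [0, 0, 0]], [0.14, [-2, 0, 0], [0, 0, 0]], [0.14, [-2.5, 0, 0], [0, 0, 0]], [0.14, [-2.5, 0, 0], [0, 0, 0]]])

```text
t: 7.15
tcp_pos: [0.5688, -0.2634, 0.2306]
ee_rot: [[-1.0, -0.028, -0.001], [-0.028, 1.0, 0.0], [0.001, 0.0, -1.0]]
wrist_force: [-4.6, 0.0, 5.0]
opening: 0.0488
finger_force: 2.6
```

```bash
python3 chk.py
```

```text
bar -0.15 0.014 gate 0.2935558974742596
finger front x 0.02321206639703887 tcp y 0.027292959670713657 [-3.76309537  0.71762632  5.53922927]
7.2
```

Request:
carry_out(steps=[[0.14, [-1, 0, 0], [0, 0, 0]], [0.14, [-2, 0, 0], [0, 0, 0]], [0.14, [-2, 0, 0], [0, 0, 0]]])

```text
t: 7.5
tcp_pos: [0.5709, -0.2634, 0.2307]
ee_rot: [[-1.0, -0.028, -0.0], [-0.028, 1.0, 0.0], [0.0, 0.0, -1.0]]
wrist_force: [-3.3, -0.5, 4.7]
opening: 0.0486
finger_force: 2.5
```

```bash
python3 chk.py; ls -t pics | head -1 | xargs -I{} cp pics/{} pics/home.png
```

```text
bar -0.15 0.01 gate 0.29499018295048274
finger front x 0.02535626157188308 tcp y 0.027278145472173 [-3.13196972 -0.48297049  4.98879382]
7.55
```

View pics/home.png

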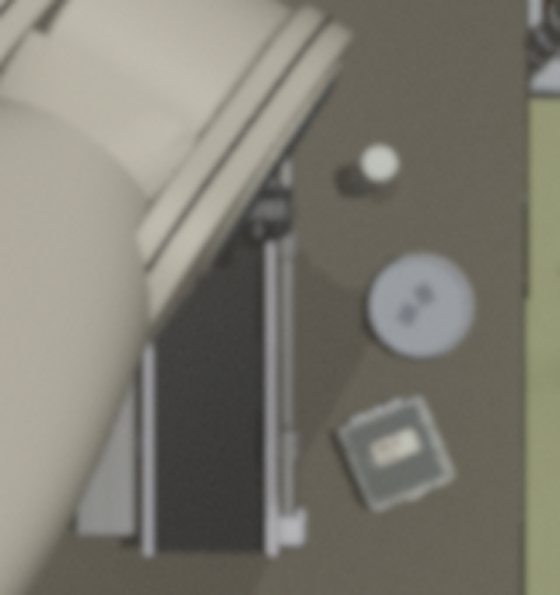

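The top view is blocked by the arm, but the bystanders stand unmoved. There's no hard contact yet, so I nudge on until the force rises.

Request:
carry_out(steps=[[0.14, [-0.7, 0, 0], [0, 0, 0]], [0.14, [-1.4, 0, 0], [0, 0, 0]], [0.14, [-1.4, 0, 0], [0, 0, 0]]])

```text
t: 7.85
tcp_pos: [0.5719, -0.2634, 0.2306]
ee_rot: [[-1.0, -0.028, -0.001], [-0.028, 1.0, 0.0], [0.001, 0.0, -1.0]]
wrist_force: [-6.6, -0.1, 6.2]
opening: 0.0488
finger_force: 4.2
```

```bash
python3 - <<'E'
from h import *
s,_=env.camera('side'); cv2.imwrite('pics/side3.png',cv2.resize(s[120:320,200:440],None,fx=2.9,fy=2.9,interpolation=cv2.INTER_CUBIC))
E
```

```text
(no output)
```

View pics/side3.png

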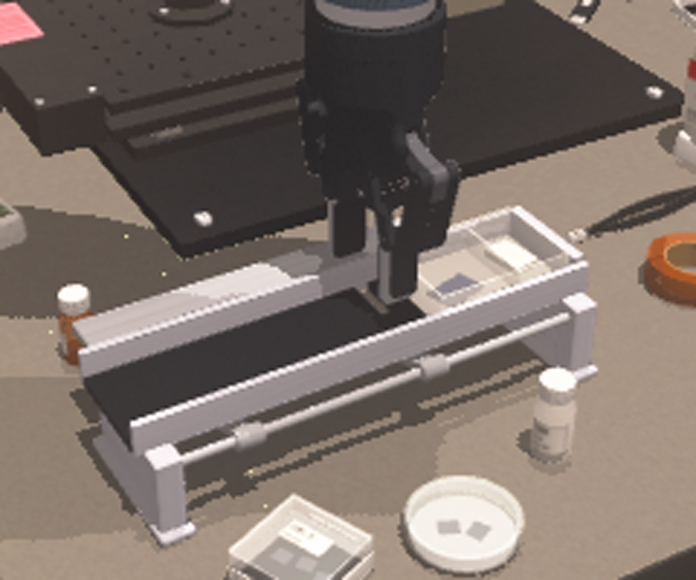

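The tray is at the end stop and the force has risen to 6.6 N. I'll back off a few mm, then lift straight up.

Request:
carry_out(steps=[[0.14, [2, 0, 0], [0, 0, 0]], [0.14, [4, 0, 0], [0, 0, 0]], [0.14, [4, 0, -8], [0, 0, 0]], [0.14, [4, 0, -16], [0, 0, 0]], [0.14, [4, 0, -26], [0, 0, 0]], [0.14, [4, 0, -40], [0, 0, 0]], [0.14, [4, 0, -70], [0, 0, 0]], [0.14, [4, 0, -110], [0, 0, 0]], [0.14, [50, 0, -130], [0, 0, 0]], [0.14, [100, 0, -130], [0, 0, 0]], [0.14, [150, 0, -130], [0, 0, 0]], [0.14, [170, 0, -130], [0, 0, 0]], [0.14, [170, 0, -130], [0, 0, 0]]])

```text
t: 9.2
tcp_pos: [0.3998, -0.2676, 0.3618]
ee_rot: [[-1.0, -0.026, -0.0], [-0.026, 1.0, -0.0], [0.0, -0.0, -1.0]]
wrist_force: [-0.4, 0.0, 0.5]
opening: 0.0484
finger_force: 0.0
```

```bash
python3 chk.py; cp $(ls -t pics/top_*|head -1) pics/end.png; python3 - <<'E'
from h import *
p,D=env.camera('side'); C=cloud('side',D)
cv2.imwrite('pics/end2.png',np.hstack([cv2.resize(cv2.imread('pics/end.png'),(400,425)),cv2.resize(p[120:320,240:428],(400,425))]))
E
```

```text
bar -0.15 0.144 gate -0.015781397636584427
bar -0.08 0.156 gate -0.013282256801438797
bar 0 0.265 gate -0.019515992918899883
finger front x -0.14446174046761917 tcp y 0.027437076712195863 [-0.39072532  0.64320202  0.00110341]
9.25
```

View pics/end2.png

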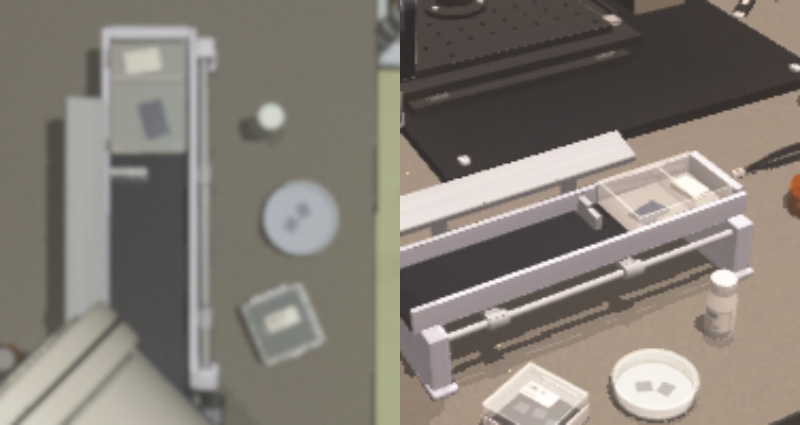

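The tray sits against the stop, the gate has sprung up behind it and the bystanders haven't moved, so I'm handing the job in.

```bash
python3 -c "
from plant import env
print(env.job_done())"
```

```text
the job is handed in; nothing more can be done
None
```

The job is handed in: the final pictures show the tray flat against the end stop, the gate sprung up behind it and the bystanders unmoved, but the hand-in call gave no verdict.

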